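# Sort the courtyard table: cutlery, toy food and glass

### The arm

A 7-joint arm with a two-finger parallel gripper is mounted at the origin on the work surface. World frame = base frame: x ahead of the robot, y to its left, z up, the work surface at z = 0. Lengths are in m, angles in rad, forces in N, time in s.
With the tool pointing down it reaches from about 0.4 to 0.875 m from the base axis. Payload 4.4 kg.
Tool frame: the origin (TCP) lies midway between the tips of the shut fingers; the grasp point (between the pads) lies 19 mm behind it; z points along the fingers, y is the line along which they close (so a half turn about z gives the same grasp; the last joint's range is limited). The gripper opens to 85 mm and grips with 20 to 120 N. Pads are 22 mm wide; open, the fingers measure 114 mm over their backs; the gripper's body (76 mm by 85 mm) begins 54 mm behind the grasp point. The pads swing forward as they close: fully open they stand 13 mm farther back than shut.
Start: joints at [-1.232, 0.628, 0.038, 1.517, -0.027, 0.996, -0.02], TCP at [0.256, 0.597, 0.231] pointing down, gripper open.
Joint ranges: [-3.06, 3.06], [-0.37, 2.12], [-1.25, 1.32], [0.18, 2.47], [-1.1, 4.24], [0.23, 1.98], [-2.94, 2.94]. Speed limits (rad/s): [2.57, 2.57, 3.14, 3.14, 3.14, 3.14, 3.14].

### API

Orientations are given as a rotation vector (axis times angle).
In Python, from plant import arm, snapshot, order gives the robot as it stands.
- The arm moves only by the shell command python3 -m handwheel 'ROWS' [FORCE]. ROWS is JSON, a list of rows, each an object with "slide": the shift along the tool's x, y, z in mm, a list of three; "spin": the turn about the tool's z in rad; "fingers": the closure, from 0 (fully open) to 1 (shut). In form: [{"slide": [dx, dy, dz], "spin": spin, "fingers": fingers}, ...]. A call has 1 to 12 rows; each row is the pose to reach, as a shift and turn from the pose commanded when the call began, along the tool's axes at that moment; what a row does not reach only later rows make up. A row lasts 1/8 s, in which the tool goes at most 62.5 mm and 10.7 degrees, less where a joint would pass 70% of its speed; a pose out of reach is approached as far as the arm can. A call with a gripper value outside its range is refused whole. The fingers move at their own pace and stop on an object; FORCE is the grip in N (left out, the last holds). Time passes only in rows, so rows that repeat a pose let the fingers close. It gives the time, the measured TCP pose, the force, the opening and the grip force at its end, in the units of the state.
- arm.observe(): the state, without advancing time (a new reading comes with each control period).
- snapshot(name): name is "scene" or "top"; returns a dict with "pixels" (480x640x3 uint8, red, green, blue), "intrinsics" (3x3 intrinsics, pixels), "dist" ([k1, k2, p1, p2, k3] as OpenCV has them; the pictures are not rectified), "R" (3x3) and "t" (3): a world point X has camera coordinates R X + t. Camera axes: x right, y down, z forward; pixel columns grow to the right and rows downward; lengths in m; the calibration is good to about 2 mm. A picture is of the moment at which its call begins. There is no depth.
- order.sign_off(): hands the job in; it is judged then, once.
The state is a dict: "time": time; "qpos": joint angles; "qvel": joint speeds; "effort": joint torques, N m; "ee_pos": TCP position; "orientation": TCP orientation; "contact_force": force on the tool from outside, world axes, zero at the start; "moment": the same for the moment, N m; "finger_gap": finger opening in m; "gripper_force": force on a finger pad.
Only numpy, scipy, OpenCV 4.12 (cv2) and the standard library are available. Lean on these libraries where they do the work, as an engineer would, in place of code of your own. Each camera call takes 0.05 s, during which the arm holds its last target. There are 200 camera calls.

### The job

Finish sorting the table: lay the spoon flat in the steel tray with the fork, put both toy foods (the tomato, and the corn cob that was left in the tray) in the green sieve, and lay the glass tile flat on the floor of the blue bin. Hold the glass only by its edges, never touching its polished faces, and set it down rather than dropping it. Leave the mugs, the jar, the brush and the bottles on the turntable where they stand.

Things in the scene. Friction and masses are not known exactly. Their poses are not given: they have to be found in the camera images.
- spoon: steel teaspoon 124 long lying along its x, bowl at +x (27 wide, 6.5 high), flat handle 11 wide and 5 thick whose top is 8 above the surface it lies on, handle from x=-62 to +26; origin under its middle at surface level, z up (mm)
- fork: small steel fork 127 long lying along its x, three tines at +x (22 wide), flat handle 11 wide and 5 thick whose top is 8 above the surface it lies on, handle from x=-62 to +20; origin under its middle at surface level, z up; starts in the steel tray, already sorted, along one long side (mm)
- tomato: red toy tomato with a green stalk, round, 50 diameter, 44 high with the stalk, widest from 8 to 26 above its flat underside; origin at the centre of the underside, z up (mm)
- corn: toy corn cob lying along its x, 68 long, 26 wide, 28 high, yellow with a green husk at -x; starts in the steel tray beside the fork, where it does not belong; origin at the centre of the underside, z up (mm)
- tile: flat square tile of green glass 50 x 50 x 6 lying flat, sides along its x and y; the narrow rim of each face up to 6.5 from the edge is clear green glass, inside it is the polished, solid green face; origin at the centre of the underside, z up (mm)
- tile_face: the polished faces of the tile (the middle 37 x 37, top and bottom), which fingers must not touch; same origin and axes as the tile (mm)
- tray: stainless steel tray, fixed, outside 190 (x) x 140 (y), 30 high, walls 4, floor 4 thick; origin at the centre of the underside (mm)
- tray_in (a point): centre of the tray's inner floor, 4 above the table, inner floor 182 (x) x 132 (y) (mm)
- sieve: round green plastic sieve, fixed, 50 high, rim 160 across outside, inner floor 124 across widening to 152 at the rim, floor 5 thick, two lugs on the rim at +x and -x out to 92 from the centre; origin at the centre of the underside (mm)
- sieve_in (a point): centre of the sieve's inner floor, 5 above the table (mm)
- bin: square blue bin, fixed, outside 150 x 150, 65 high, walls 4, floor 4 thick, open, its lid folded down behind (+x side, out to 84 from the centre), a white latch on the -x side (out to 83); origin at the centre of the underside (mm)
- bin_in (a point): centre of the bin's inner floor, 4 above the table, inner floor 142 x 142 (mm)
- turntable: grey plastic turntable, fixed, 170 diameter, 24 high, carrying three bottles; origin at the centre of the underside (mm)
- bottle1: clear bottle on the turntable, loose, 54 diameter, 160 high with cap (top 184 above the table); origin at the centre of the underside (mm)
- bottle2: clear bottle on the turntable, loose, 54 diameter, 160 high with cap (top 184 above the table); origin at the centre of the underside (mm)
- bottle3: clear bottle on the turntable, loose, 54 diameter, 160 high with cap (top 184 above the table); origin at the centre of the underside (mm)
- mug1: white ceramic mug, loose, 68 diameter, 70 high, handle at its +y; origin at the centre of the underside (mm)
- mug2: blue ceramic mug, loose, 68 diameter, 70 high, handle at its +y; origin at the centre of the underside (mm)
- brush: dish brush lying along its x, 123 long, head at +x 26 wide and 24 high with white bristles down, wooden handle 13 wide at -x; origin under its middle (mm)
- jar: amber glass jar with a white lid, loose, 60 diameter, 75 high; origin at the centre of the underside (mm)
Things that resemble listed ones, but are neither listed nor needed, are in the scene too. What is shaped like the tomato but purple or turquoise is not meant.

How it is judged:
By the outcome, as a careful person would: the job done as asked, in the order asked, and still so for the second after the job is handed in, with the robot touching nothing.
It also fails if it takes over 72 s, if anything falls off the work surface, if the arm or the gripper's body presses on something with over 40 N, if the wrist force passes 120 N, or if a joint passes its speed limit or range.

## Working session

There is one attempt and no reset: what is moved stays moved. The work goes in short steps, Python scripts to look and compute and a shell command to move; the robot and the scene stay as the last step left them, time stands still between calls to the robot, and variables do not carry over. Pictures are saved under pics/ and viewed, at most 13 in all, crops included, and the job is handed in when it is done.

```bash
ls; mkdir -p pics; cat > h.py <<'E'
import numpy as np,cv2
from plant import arm,snapshot,order
def save(n,fn):
    s=snapshot(n); cv2.imwrite(fn,s["pixels"][:,:,::-1]); np.savez('cal_'+n,**{k:np.array(s[k]) for k in s}); return s
def load(n): 
    d=np.load('cal_'+n+'.npz'); return {k:d[k] for k in d}
def ray(s,px):
    u=cv2.undistortPoints(np.array(px,float).reshape(-1,1,2),s["intrinsics"],np.array(s["dist"])).reshape(-1,2)
    R=np.array(s["R"]);t=np.array(s["t"])
    d=np.c_[u,np.ones(len(u))]@R
    return -R.T@t,d/np.linalg.norm(d,axis=1)[:,None]
def plane(s,px,z):
    c,d=ray(s,px); return c+d*((z-c[2])/d[:,2])[:,None]
def tri(s1,p1,s2,p2):
    c1,d1=ray(s1,[p1]);c2,d2=ray(s2,[p2]);d1=d1[0];d2=d2[0]
    a=np.linalg.lstsq(np.c_[d1,-d2],c2-c1,rcond=None)[0]
    A=c1+a[0]*d1;B=c2+a[1]*d2
    return (A+B)/2,np.linalg.norm(A-B)
E
python3 - <<'E'
from h import *
for n in("scene","top"):
    s=save(n,f'pics/{n}0.png'); R=np.array(s["R"]);print(n,-R.T@np.array(s["t"]),R[2])
print(arm.observe())
E
```

```text
pics
scene [1.53513662 0.26959588 0.70588472] [-0.80633239 -0.23148279 -0.54428282]
top [0.43479311 0.01110366 1.25039694] [ 0.10642574 -0.00770063 -0.99429083]
{'time': 0.1, 'qpos': array([-1.23179334,  0.62926236,  0.03845977,  1.5182697 , -0.02697755,
        0.9963078 , -0.01998371]), 'qvel': array([-0.00028655, -0.00015763, -0.0008742 , -0.00387445, -0.00327758,
       -0.00083134,  0.00264165]), 'effort': array([ 3.46007670e-03, -5.64543915e+01,  1.23072356e+00, -1.93975657e+01,
        1.13226110e-02,  5.51710662e-03,  9.20218952e-06]), 'ee_pos': array([0.25575832, 0.59695388, 0.23047514]), 'orientation': array([-6.31444262e-01, -3.07716979e+00,  2.67345465e-03]), 'contact_force': array([ 0.86713266, -0.25920131,  0.55470483]), 'moment': array([-0.03621595, -0.00231483, -0.00621868]), 'gripper_force': 0.0, 'finger_gap': 0.08525282481395759}
```

View pics/scene0.png

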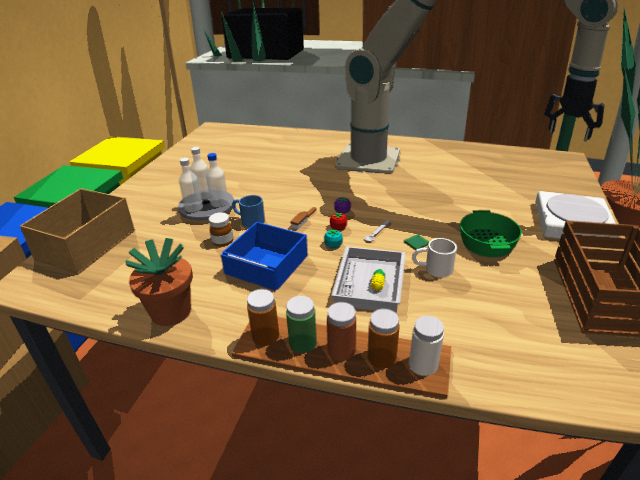

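View pics/top0.png

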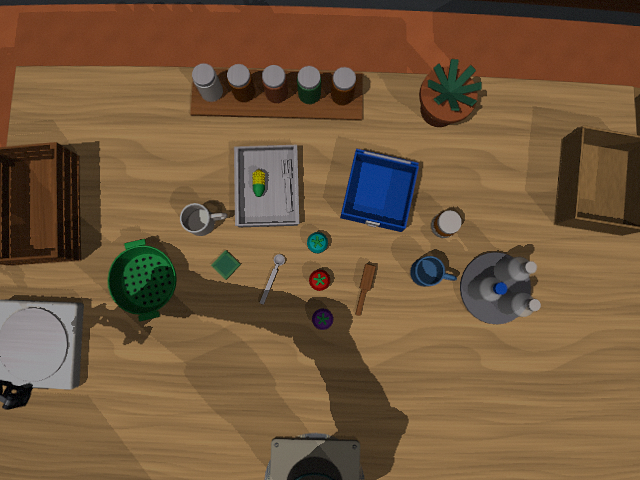

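The scene view shows the tray at about (370,280) with the corn at (377,281), the red tomato at (339,221), the spoon at (377,232), the tile at (416,242), the sieve at (490,235) and the bin at (265,255). In the top view the tray is at (267,186), fork (287,183), corn (259,183), spoon (272,278), tomato (319,280), tile (226,265), sieve (142,280) and bin (381,190). I'll zoom in and measure.

```bash
python3 - <<'E'
from h import *
t=load('top')['pixels'];s=load('scene')['pixels']
a=cv2.resize(t[140:310,190:340],None,fx=3.5,fy=3.5,interpolation=cv2.INTER_CUBIC)
cv2.imwrite('pics/a.png',a[:,:,::-1])
b=cv2.resize(s[200:320,320:480],None,fx=5,fy=5,interpolation=cv2.INTER_CUBIC)
cv2.imwrite('pics/b.png',b[:,:,::-1]);print(a.shape,b.shape)
T=load('top');S=load('scene')
def m(name,view,lo,hi,box):
    hsv=cv2.cvtColor(view['pixels'],cv2.COLOR_RGB2HSV);M=cv2.inRange(hsv,lo,hi)
    Z=np.zeros_like(M);x0,y0,x1,y1=box;Z[y0:y1,x0:x1]=M[y0:y1,x0:x1]
    c=max(cv2.findContours(Z,0,1)[0],key=cv2.contourArea);r=cv2.minAreaRect(c);print(name,cv2.contourArea(c),np.round(r[0],1),np.round(r[1],1),round(r[2],1),cv2.boundingRect(c))
m('tomT',T,(0,120,60),(8,255,255),(300,265,340,295))
m('tomS',S,(0,120,60),(8,255,255),(320,205,355,235))
m('tileT',T,(50,80,30),(85,255,255),(205,245,245,285))
m('tileS',S,(50,80,30),(85,255,255),(395,230,435,255))
m('cornT',T,(24,120,60),(80,255,255),(240,160,280,205))
m('cornS',S,(24,120,60),(80,255,255),(360,260,400,300))
m('spoonT',T,(0,0,110),(180,60,255),(250,245,300,310))
m('spoonS',S,(0,0,130),(180,60,255),(360,218,395,246))
m('binT',T,(100,120,40),(125,255,255),(330,140,430,240))
m('sieT',T,(55,120,30),(85,255,255),(95,230,190,325))
E
```

```text
(595, 525, 3) (600, 800, 3)
tomT 284.0 [318.5 280.5] [19.8 18.4] 45.0 (309, 270, 21, 21)
tomS 185.0 [338.5 221.5] [15. 17.] 90.0 (330, 214, 18, 16)
tileT 396.5 [225.5 264. ] [20.5 20.5] 45.0 (212, 251, 28, 28)
tileS 185.0 [416.6 241.3] [13.4 21.4] 68.2 (405, 234, 24, 15)
cornT 235.0 [258.  182.5] [12. 27.] -0.0 (252, 169, 13, 28)
cornS 200.5 [377.8 279.5] [12.5 21.4] 9.5 (371, 269, 14, 22)
spoonT 136.0 [272.3 272.4] [10.7 38.9] 26.6 (264, 254, 21, 37)
spoonS 70.5 [375.6 232.8] [ 6.9 24.4] 51.8 (365, 225, 21, 16)
binT 4330.0 [379.9 190.1] [66.2 71.5] 12.9 (340, 149, 79, 83)
sieT 3806.5 [141.4 279.4] [67.3 71. ] 32.5 (108, 239, 68, 82)
```

View pics/a.png

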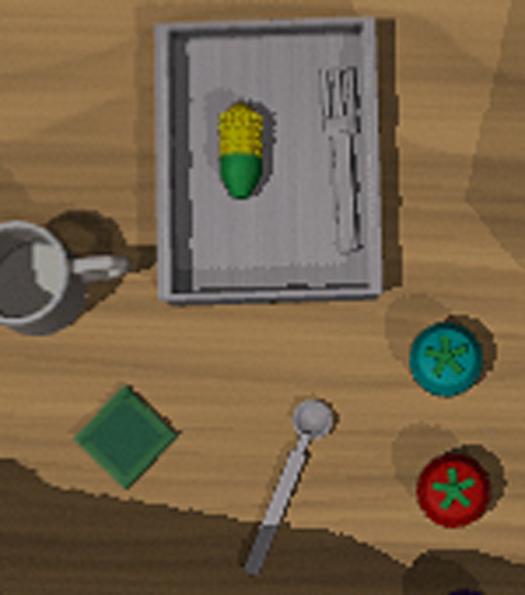

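View pics/b.png

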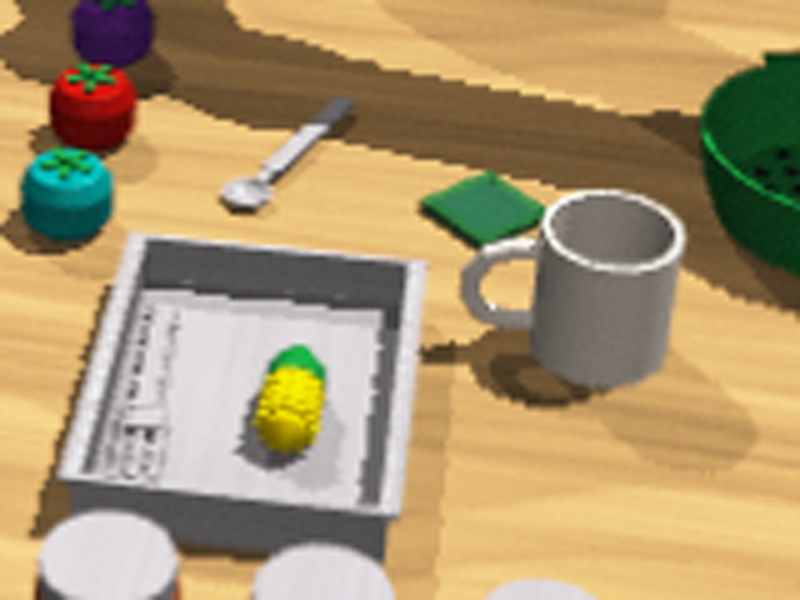

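The crops show the spoon bowl at (280,260) and its handle end at (262,303) in the top view, with (369,239) and (389,220) in the scene view. The fork lies along the tray's -y side and the corn sits left of the tray's middle. The tile is a diamond at about (226,265). Now I'll triangulate these.

```bash
python3 - <<'E'
from h import *
T=load('top');S=load('scene')
A=lambda x,y:(190+(x-1.25)/3.5,140+(y-1.25)/3.5)
B=lambda x,y:(320+(x-2)/5,200+(y-2)/5)
P={'bowl':((314,420),(245,193)),'hend':((252,572),(343,101)),
'trTL':((155,22),(398,515)),'trTR':((375,18),(60,480)),'trBR':((382,298),(130,234)),'trBL':((160,303),(427,262)),
'stalk':((456,490),(93,77)),'ti1':((127,386),(483,248)),'ti2':((179,436),(421,204)),'ti3':((127,488),(490,172)),'ti4':((75,437),(547,212)),
'corn':((240,150),(292,400))}
for k,(a,b) in P.items():
    x,e=tri(T,A(*a),S,B(*b));print(k,np.round(x*1000,1),round(e*1000,1))
print('tom z.017',plane(T,[(319,280.5)],.02)*1000,'tile',plane(T,[A(127,386),A(179,436),A(127,488),A(75,437),(225.5,264)],.006)*1000)
print('spoon',plane(T,[A(314,420),A(252,572)],.008)*1000,plane(T,[A(240,150),A(345,145),A(354,245),A(344,145),A(188,150)],.012)*1000)
print('forkEnds',plane(T,[A(350,252),A(338,70)],.012)*1000)
hsv=cv2.cvtColor(T['pixels'],cv2.COLOR_RGB2HSV)
for n,lo,hi,b,z in(('bin',(100,120,40),(125,255,255),(330,140,430,240),.065),('sie',(55,120,30),(85,255,255),(95,230,190,325),.05)):
    M=cv2.inRange(hsv,lo,hi);Z=np.zeros_like(M);x0,y0,x1,y1=b;Z[y0:y1,x0:x1]=M[y0:y1,x0:x1]
    c=max(cv2.findContours(Z,0,1)[0],key=cv2.contourArea)
    w=plane(T,c.reshape(-1,2),z)[:,:2]*1000
    r=cv2.minAreaRect(w.astype(np.float32));print(n,r,cv2.boxPoints(r).round())
    if n=='sie':
        # drop lugs: points along x>... fit circle robustly
        h=cv2.convexHull(w.astype(np.float32)).reshape(-1,2)
        ctr=np.array(r[0])
        for _ in range(10):
            d=np.linalg.norm(h-ctr,axis=1);k=h[d<84];q=np.linalg.lstsq(np.c_[2*k,np.ones(len(k))],(k**2).sum(1),rcond=None)[0];ctr=q[:2]
        print(ctr,np.sqrt(q[2]+ctr@ctr),len(k))
o=arm.observe();from scipy.spatial.transform import Rotation as Ro
print(Ro.from_rotvec(o['orientation']).as_matrix().round(3))
E
```

```text
bowl [517.4  98.8   5.8] 1.2
hend [414.2 136.3   6.6] 1.6
trTL [782.5 215.   32.1] 1.7
trTR [790.5  66.6  28.7] 0.5
trBR [598.9  54.6  27.7] 1.9
trBL [590.7 203.4  28.9] 0.2
stalk [472.    2.8  38.6] 0.8
ti1 [536.6 227.5   3.6] 0.4
ti2 [503.7 190.8   3.7] 0.9
ti3 [467.5 224.    5.7] 0.7
ti4 [500.9 258.9   7.4] 2.6
corn [698.7 155.1  17.7] 1.6
tom z.017 [[470.55895999   4.43500903  20.        ]] tile [[536.40120164 226.82944526   6.        ]
 [503.67076702 190.04603751   6.        ]
 [467.56417483 223.60380799   6.        ]
 [500.78173681 260.45536794   6.        ]
 [503.04379532 226.26777669   6.        ]]
spoon [[517.14464751  99.21870355   8.        ]
 [414.10778793 136.9572792    8.        ]] [[699.77640548 156.50585216  12.        ]
 [705.38341836  84.95384085  12.        ]
 [636.48010863  76.30710601  12.        ]
 [705.36275854  85.63628129  12.        ]
 [698.75140817 192.06676448  12.        ]]
forkEnds [[631.59728749  78.84477096  12.        ]
 [757.73498592  91.72006145  12.        ]]
bin ((680.169677734375, -128.26805114746094), (150.90487670898438, 167.13609313964844), 78.57514953613281) [[ 583. -186.]
 [ 747. -219.]
 [ 777.  -71.]
 [ 613.  -38.]]
sie ((459.8736267089844, 411.0783996582031), (159.79638671875, 158.7643280029297), 58.88528823852539) [[351. 384.]
 [487. 302.]
 [569. 438.]
 [433. 521.]]
[458.43234088 410.88703918] 78.72377100603894 35
[[-0.919  0.394 -0.001]
 [ 0.394  0.919 -0.002]
 [-0.    -0.002 -1.   ]]
```

```bash
cat > g.py <<'E'
import sys
from h import *
from scipy.spatial.transform import Rotation as Ro
# usage: g.py x y z yaw_of_tool_y_deg ... (mm, deg), several goals
o=arm.observe();M=Ro.from_rotvec(o['orientation']).as_matrix();p=o['ee_pos']*1000
cur=np.degrees(np.arctan2(M[1,1],M[0,1]))
print('t',round(o['time'],2),'p',p.round(1),'yaw',cur.round(1),'gap',round(o['finger_gap']*1000,1),'F',np.round(o['contact_force'],1),'gf',round(float(o['gripper_force']),1),'q7',o['qpos'][6].round(2))
a=list(map(float,sys.argv[1:]))
for i in range(0,len(a),4):
    d=(a[i+3]-cur+90)%180-90
    print(a[i:i+4],'slide',(M.T@(np.array(a[i:i+3])-p)).round(0),'spin',round(-np.radians(d),3))
E
python3 g.py 458 120 200 69.9 458 120 50 69.9 458 120 2.5 69.9
```

```text
t 0.1 p [255.8 597.  230.5] yaw 66.8 gap 85.3 F [ 0.9 -0.3  0.6] gf 0.0 q7 -0.02
[458.0, 120.0, 200.0, 69.9] slide [-374. -359.   31.] spin -0.054
[458.0, 120.0, 50.0, 69.9] slide [-374. -358.  181.] spin -0.054
[458.0, 120.0, 2.5, 69.9] slide [-374. -358.  229.] spin -0.054
```

```bash
python3 -m handwheel '[{"slide":[-374,-358,31],"spin":-0.054,"fingers":0.5},{"slide":[-374,-358,31],"spin":-0.054,"fingers":0.5},{"slide":[-374,-358,31],"spin":-0.054,"fingers":0.5},{"slide":[-374,-358,31],"spin":-0.054,"fingers":0.5},{"slide":[-374,-358,31],"spin":-0.054,"fingers":0.5},{"slide":[-374,-358,31],"spin":-0.054,"fingers":0.5},{"slide":[-374,-358,31],"spin":-0.054,"fingers":0.5},{"slide":[-374,-358,31],"spin":-0.054,"fingers":0.5},{"slide":[-374,-358,31],"spin":-0.054,"fingers":0.5},{"slide":[-374,-358,90],"spin":-0.054,"fingers":0.5},{"slide":[-374,-358,150],"spin":-0.054,"fingers":0.5},{"slide":[-374,-358,190],"spin":-0.054,"fingers":0.5}]' 40; python3 g.py 458 120 2.5 69.9
```

```text
time: 1.6
ee_pos: [0.4577, 0.1207, 0.039]
orientation: [-0.548, -3.091, 0.001]
contact_force: [1.1, 0.3, 0.4]
finger_gap: 0.0428
gripper_force: 0.0
t 1.6 p [457.7 120.7  39. ] yaw 69.9 gap 42.8 F [1.1 0.3 0.4] gf 0.0 q7 0.94
[458.0, 120.0, 2.5, 69.9] slide [-1. -1. 36.] spin -0.0
```

```bash
python3 -m handwheel '[{"slide":[0,0,20],"spin":0,"fingers":0.5},{"slide":[0,0,36],"spin":0,"fingers":0.5},{"slide":[0,0,36],"spin":0,"fingers":0.7},{"slide":[0,0,36],"spin":0,"fingers":1},{"slide":[0,0,36],"spin":0,"fingers":1},{"slide":[0,0,36],"spin":0,"fingers":1},{"slide":[0,0,36],"spin":0,"fingers":1},{"slide":[0,0,36],"spin":0,"fingers":1}]' 40; python3 g.py
```

```text
time: 2.6
ee_pos: [0.4588, 0.1213, 0.0054]
orientation: [0.548, 3.093, -0.0]
contact_force: [0.8, -0.4, -1.1]
finger_gap: 0.0088
gripper_force: 39.0
t 2.6 p [458.8 121.3   5.4] yaw 69.9 gap 8.8 F [ 0.8 -0.4 -1.1] gf 39.0 q7 0.37
```

```bash
python3 -m handwheel '[{"slide":[0,0,0],"spin":0,"fingers":0.75},{"slide":[0,0,3],"spin":0,"fingers":0.75},{"slide":[0,0,3],"spin":0,"fingers":0.75},{"slide":[0,0,3],"spin":0,"fingers":1},{"slide":[0,0,3],"spin":0,"fingers":1},{"slide":[0,0,3],"spin":0,"fingers":1},{"slide":[0,0,3],"spin":0,"fingers":1},{"slide":[0,0,-30],"spin":0,"fingers":1},{"slide":[0,0,-70],"spin":0,"fingers":1},{"slide":[0,0,-70],"spin":0,"fingers":1}]' 40; python3 g.py; python3 - <<'E'
from h import *
s=save('scene','pics/s1.png')['pixels'];t=save('top','pics/t1.png')['pixels']
a=cv2.resize(s[150:310,310:470],(600,600));cv2.imwrite('pics/s1c.png',a[:,:,::-1])
E
```

```text
time: 3.85
ee_pos: [0.4606, 0.1217, 0.0775]
orientation: [0.548, 3.089, 0.004]
contact_force: [0.1, 0.5, -0.2]
finger_gap: 0.0096
gripper_force: 39.1
t 3.85 p [460.6 121.7  77.5] yaw 69.9 gap 9.6 F [ 0.1  0.5 -0.2] gf 39.1 q7 0.4
```

View pics/s1c.png

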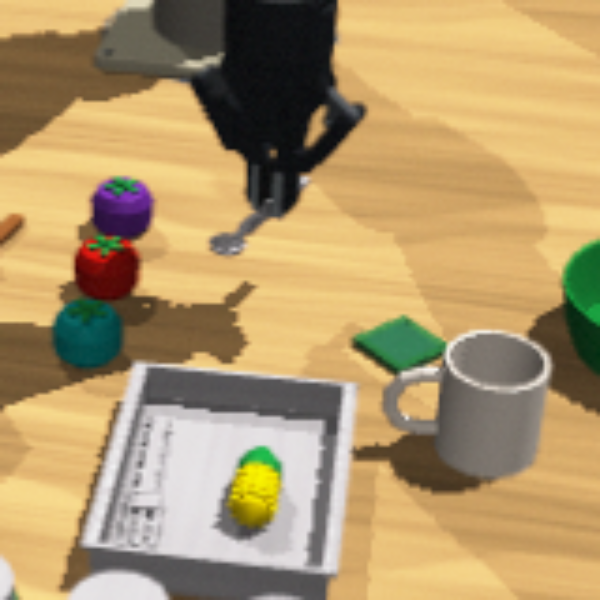

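The spoon is held level at crop position (245,225), with its bowl at (227,243). Next it goes over the tray, between the corn and the fork.

```bash
python3 g.py 691 116 85 95 691 116 30 95
```

```text
t 3.95 p [458.9 120.9  75.4] yaw 69.9 gap 9.7 F [-0.4 -0.2 -1.2] gf 39.1 q7 0.4
[691.0, 116.0, 85.0, 95.0] slide [-220.   75.  -10.] spin -0.439
[691.0, 116.0, 30.0, 95.0] slide [-220.   75.   45.] spin -0.439
```

```bash
python3 -m handwheel '[{"slide":[-55,19,-10],"spin":-0.11,"fingers":1},{"slide":[-110,37,-10],"spin":-0.22,"fingers":1},{"slide":[-165,56,-10],"spin":-0.33,"fingers":1},{"slide":[-220,75,-10],"spin":-0.44,"fingers":1},{"slide":[-220,75,-10],"spin":-0.44,"fingers":1},{"slide":[-220,75,10],"spin":-0.44,"fingers":1},{"slide":[-220,75,40],"spin":-0.44,"fingers":1},{"slide":[-220,75,50],"spin":-0.44,"fingers":1},{"slide":[-220,75,50],"spin":-0.44,"fingers":1}]' 40; python3 g.py 691 116 8 95; python3 - <<'E'
from h import *
t=save('top','pics/t2.png')['pixels'];s=save('scene','pics/s2.png')['pixels']
a=np.hstack([cv2.resize(t[140:240,220:320],(400,400),interpolation=2),cv2.resize(s[220:320,320:420],(400,400),interpolation=2)]);cv2.imwrite('pics/c2.png',a[:,:,::-1])
E
```

```text
time: 5.08
ee_pos: [0.6894, 0.1161, 0.0239]
orientation: [0.142, -3.135, 0.001]
contact_force: [1.0, 0.5, 0.2]
finger_gap: 0.0093
gripper_force: 39.2
t 5.08 p [689.4 116.1  23.9] yaw 95.2 gap 9.3 F [1.  0.5 0.2] gf 39.2 q7 0.99
[691.0, 116.0, 8.0, 95.0] slide [-2. -0. 16.] spin 0.003
```

View pics/c2.png

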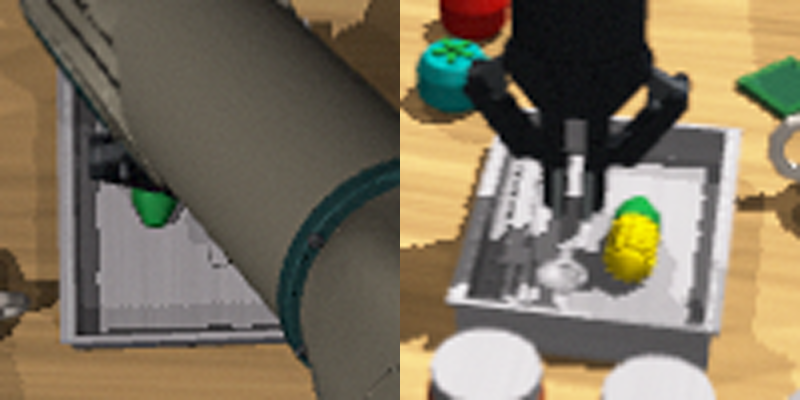

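The right half shows the spoon bowl at (560,272) clear of both the tines and the corn. I'll lower it now.

```bash
python3 -m handwheel '[{"slide":[0,0,10],"spin":0,"fingers":1},{"slide":[0,0,15],"spin":0,"fingers":1},{"slide":[0,0,16],"spin":0,"fingers":1},{"slide":[0,0,16],"spin":0,"fingers":1}]' 40; python3 g.py
```

```text
time: 5.68
ee_pos: [0.6911, 0.116, 0.0092]
orientation: [0.14, -3.138, -0.0]
contact_force: [-0.4, -0.3, -0.8]
finger_gap: 0.0092
gripper_force: 39.2
t 5.67 p [691.1 116.    9.2] yaw 95.1 gap 9.2 F [-0.4 -0.3 -0.8] gf 39.2 q7 0.98
```

```bash
python3 -m handwheel '[{"slide":[0,0,1],"spin":0,"fingers":1},{"slide":[0,0,2],"spin":0,"fingers":1},{"slide":[0,0,2],"spin":0,"fingers":1}]' 40; python3 g.py
```

```text
time: 6.05
ee_pos: [0.6911, 0.1159, 0.0072]
orientation: [0.14, -3.138, 0.0]
contact_force: [-0.5, -0.6, -0.7]
finger_gap: 0.0091
gripper_force: 39.2
t 6.05 p [691.1 115.9   7.2] yaw 95.1 gap 9.1 F [-0.5 -0.6 -0.7] gf 39.2 q7 0.98
```

```bash
python3 -m handwheel '[{"slide":[0,0,1],"spin":0,"fingers":1},{"slide":[0,0,1],"spin":0,"fingers":1},{"slide":[0,0,1],"spin":0,"fingers":0.8},{"slide":[0,0,1],"spin":0,"fingers":0.8},{"slide":[0,0,1],"spin":0,"fingers":0.8},{"slide":[0,0,-20],"spin":0,"fingers":0.8},{"slide":[0,0,-60],"spin":0,"fingers":0.8},{"slide":[0,0,-100],"spin":0,"fingers":0.4},{"slide":[0,0,-100],"spin":0,"fingers":0.2}]' 40; python3 g.py 470.6 3.6 90 90 470.6 3.6 14 90
```

```text
time: 7.18
ee_pos: [0.6941, 0.1173, 0.1131]
orientation: [-0.139, 3.13, 0.003]
contact_force: [-0.4, 0.2, 0.8]
finger_gap: 0.0527
gripper_force: 0.0
t 7.17 p [694.1 117.3 113.1] yaw 95.1 gap 52.7 F [-0.4  0.2  0.8] gf 0.0 q7 1.04
[470.6, 3.6, 90.0, 90.0] slide [233. -93.  21.] spin 0.089
[470.6, 3.6, 14.0, 90.0] slide [234. -94.  97.] spin 0.089
```

```bash
python3 -m handwheel '[{"slide":[58,-23,5],"spin":0.09,"fingers":0.05},{"slide":[116,-46,10],"spin":0.09,"fingers":0.05},{"slide":[175,-70,15],"spin":0.09,"fingers":0.05},{"slide":[234,-93,20],"spin":0.09,"fingers":0.05},{"slide":[234,-93,20],"spin":0.09,"fingers":0.05},{"slide":[234,-93,40],"spin":0.09,"fingers":0.05},{"slide":[234,-93,40],"spin":0.09,"fingers":0.05}]' 40; python3 g.py 470.6 3.6 2 90; python3 - <<'E'
from h import *
t=save('top','pics/t3.png')['pixels'];s=save('scene','pics/s3.png')['pixels']
a=np.hstack([cv2.resize(t[140:310,220:350],(400,523),interpolation=2),cv2.resize(s[190:321,320:420],(400,523),interpolation=2)]);cv2.imwrite('pics/c3.png',a[:,:,::-1])
E
```

```text
time: 8.05
ee_pos: [0.4664, 0.0027, 0.0669]
orientation: [-0.001, -3.141, 0.0]
contact_force: [-0.0, 0.5, 0.4]
finger_gap: 0.0812
gripper_force: 0.0
t 8.05 p [466.4   2.7  66.9] yaw 90.0 gap 81.2 F [-0.   0.5  0.4] gf 0.0 q7 0.82
[470.6, 3.6, 2.0, 90.0] slide [-4.  1. 65.] spin -0.0
```

View pics/c3.png

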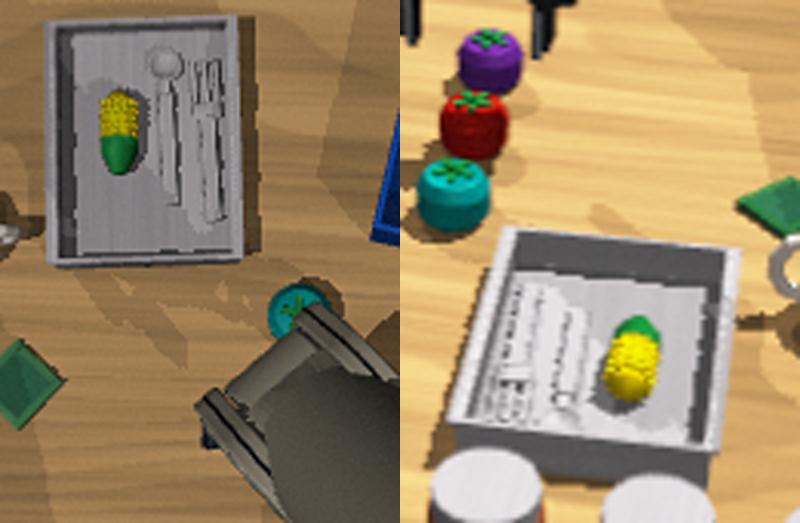

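The spoon lies flat in the tray, left half at (168,130), between the fork and the corn. Next I'll descend on the red tomato.

```bash
python3 -m handwheel '[{"slide":[-4,1,10],"spin":0,"fingers":0.05},{"slide":[-4,1,40],"spin":0,"fingers":0.05},{"slide":[-4,1,65],"spin":0,"fingers":0.05},{"slide":[-4,1,65],"spin":0,"fingers":0.4},{"slide":[-4,1,65],"spin":0,"fingers":0.7},{"slide":[-4,1,65],"spin":0,"fingers":0.7},{"slide":[-4,1,65],"spin":0,"fingers":0.7},{"slide":[-4,1,65],"spin":0,"fingers":0.7},{"slide":[-4,1,20],"spin":0,"fingers":0.7},{"slide":[-4,1,-40],"spin":0,"fingers":0.7},{"slide":[-4,1,-80],"spin":0,"fingers":0.7},{"slide":[-4,1,-80],"spin":0,"fingers":0.7}]' 40; python3 g.py 435 395 150 90 435 395 50 90
```

```text
time: 9.65
ee_pos: [0.4723, 0.0035, 0.15]
orientation: [0.003, 3.135, 0.0]
contact_force: [0.7, -0.3, -1.3]
finger_gap: 0.0475
gripper_force: 41.8
t 9.65 p [472.3   3.5 150. ] yaw 89.9 gap 47.5 F [ 0.7 -0.3 -1.3] gf 41.8 q7 0.94
[435.0, 395.0, 150.0, 90.0] slide [ 38. 391.  -0.] spin -0.002
[435.0, 395.0, 50.0, 90.0] slide [ 39. 391. 100.] spin -0.002
```

```bash
python3 g.py 458 438 140 0; python3 -m handwheel '[{"slide":[0,55,0],"spin":0.17,"fingers":0.7},{"slide":[2,110,0],"spin":0.34,"fingers":0.7},{"slide":[4,165,0],"spin":0.51,"fingers":0.7},{"slide":[6,220,0],"spin":0.68,"fingers":0.7},{"slide":[8,275,0],"spin":0.85,"fingers":0.7},{"slide":[10,330,0],"spin":1.02,"fingers":0.7},{"slide":[14,385,0],"spin":1.19,"fingers":0.7},{"slide":[14,434,0],"spin":1.36,"fingers":0.7},{"slide":[14,434,0],"spin":1.53,"fingers":0.7},{"slide":[14,434,0],"spin":1.57,"fingers":0.7},{"slide":[14,434,40],"spin":1.57,"fingers":0.7},{"slide":[14,434,70],"spin":1.57,"fingers":0.7}]' 40; python3 g.py 458 438 9 0
```

```text
t 9.65 p [472.3   3.5 150. ] yaw 89.9 gap 47.5 F [ 0.7 -0.3 -1.3] gf 41.8 q7 0.94
[458.0, 438.0, 140.0, 0.0] slide [ 15. 435.  10.] spin 1.569
time: 11.15
ee_pos: [0.4567, 0.4354, 0.0756]
orientation: [2.22, 2.221, -0.003]
contact_force: [0.0, -0.4, 0.1]
finger_gap: 0.0471
gripper_force: 41.8
t 11.15 p [456.7 435.4  75.6] yaw 0.0 gap 47.1 F [ 0.  -0.4  0.1] gf 41.8 q7 -0.92
[458.0, 438.0, 9.0, 0.0] slide [ 3.  1. 67.] spin 0.001
```

```bash
python3 -m handwheel '[{"slide":[3,1,30],"spin":0,"fingers":0.7},{"slide":[3,1,55],"spin":0,"fingers":0.7},{"slide":[3,1,64],"spin":0,"fingers":0.7},{"slide":[3,1,66],"spin":0,"fingers":0.7},{"slide":[3,1,66],"spin":0,"fingers":0.7},{"slide":[3,1,66],"spin":0,"fingers":0.3},{"slide":[3,1,66],"spin":0,"fingers":0.3},{"slide":[3,1,66],"spin":0,"fingers":0.3},{"slide":[3,1,40],"spin":0,"fingers":0.3},{"slide":[3,1,-20],"spin":0,"fingers":0.3},{"slide":[3,1,-80],"spin":0,"fingers":0.4},{"slide":[3,1,-80],"spin":0,"fingers":0.4}]' 40; python3 g.py 699 155.5 140 93 
```

```text
time: 12.65
ee_pos: [0.4603, 0.4434, 0.163]
orientation: [-2.221, -2.221, -0.017]
contact_force: [-0.3, -0.3, 0.1]
finger_gap: 0.0509
gripper_force: 0.0
t 12.65 p [460.3 443.4 163. ] yaw -0.0 gap 50.9 F [-0.3 -0.3  0.1] gf 0.0 q7 -0.91
[699.0, 155.5, 140.0, 93.0] slide [-288.  239.   23.] spin 1.518
```

```bash
python3 -m handwheel '[{"slide":[-32,27,5],"spin":-0.18,"fingers":0.5},{"slide":[-64,54,10],"spin":-0.36,"fingers":0.5},{"slide":[-96,81,15],"spin":-0.54,"fingers":0.5},{"slide":[-128,108,20],"spin":-0.72,"fingers":0.5},{"slide":[-160,135,20],"spin":-0.9,"fingers":0.5},{"slide":[-192,162,20],"spin":-1.08,"fingers":0.5},{"slide":[-224,189,20],"spin":-1.26,"fingers":0.5},{"slide":[-256,216,20],"spin":-1.44,"fingers":0.5},{"slide":[-288,239,20],"spin":-1.6,"fingers":0.5},{"slide":[-288,239,50],"spin":-1.61,"fingers":0.5},{"slide":[-288,239,80],"spin":-1.61,"fingers":0.5},{"slide":[-288,239,80],"spin":-1.61,"fingers":0.5}]' 60; python3 g.py 699 155.5 11 92
```

```text
time: 14.15
ee_pos: [0.694, 0.1514, 0.0736]
orientation: [0.062, -3.134, 0.003]
contact_force: [0.4, -0.1, 0.4]
finger_gap: 0.0428
gripper_force: 0.0
t 14.15 p [694.  151.4  73.6] yaw 92.3 gap 42.8 F [ 0.4 -0.1  0.4] gf 0.0 q7 0.93
[699.0, 155.5, 11.0, 92.0] slide [-6.  4. 63.] spin 0.005
```

```bash
python3 -m handwheel '[{"slide":[-5,4,0],"spin":0,"fingers":0.5},{"slide":[-5,4,30],"spin":0,"fingers":0.5},{"slide":[-5,4,50],"spin":0,"fingers":0.5},{"slide":[-5,4,62],"spin":0,"fingers":0.5},{"slide":[-5,4,62],"spin":0,"fingers":0.5},{"slide":[-5,4,62],"spin":0,"fingers":0.9},{"slide":[-5,4,62],"spin":0,"fingers":0.9},{"slide":[-5,4,62],"spin":0,"fingers":0.9},{"slide":[-5,4,62],"spin":0,"fingers":0.9},{"slide":[-5,4,40],"spin":0,"fingers":0.9},{"slide":[-5,4,-20],"spin":0,"fingers":0.9},{"slide":[-5,4,-70],"spin":0,"fingers":0.9}]' 60; python3 g.py 458 381 140 90; python3 - <<'E'
from h import *
t=save('top','pics/t4.png')['pixels'];s=save('scene','pics/s4.png')['pixels']
a=np.hstack([cv2.resize(t[140:340,90:290],(400,400),interpolation=2),cv2.resize(s[180:320,320:460],(400,400),interpolation=2)]);cv2.imwrite('pics/c4.png',a[:,:,::-1])
E
```

```text
time: 15.65
ee_pos: [0.7016, 0.157, 0.1502]
orientation: [-0.062, 3.14, 0.001]
contact_force: [0.7, -0.3, -0.6]
finger_gap: 0.0245
gripper_force: 62.1
t 15.65 p [701.6 157.  150.2] yaw 92.3 gap 24.5 F [ 0.7 -0.3 -0.6] gf 62.1 q7 0.97
[458.0, 381.0, 140.0, 90.0] slide [235. 233.  10.] spin 0.039
```

View pics/c4.png

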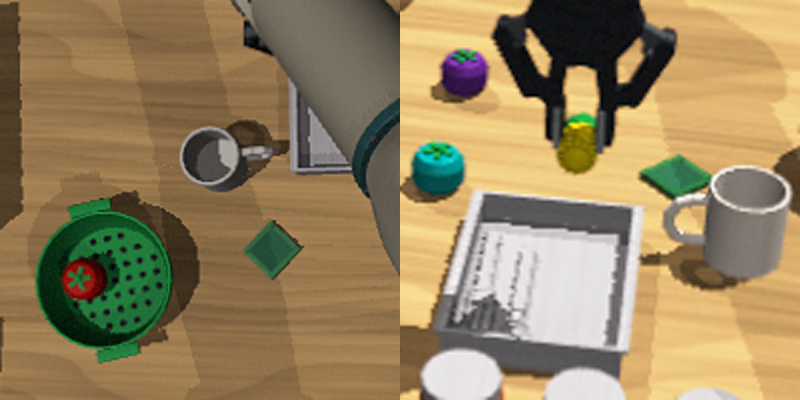

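The tomato is in the sieve, left half at (84,281). The corn is gripped, right half at (577,145). The spoon and fork are undisturbed.

```bash
python3 g.py 458 379 150 90; python3 -m handwheel '[{"slide":[40,39,0],"spin":0,"fingers":0.9},{"slide":[80,78,0],"spin":0,"fingers":0.9},{"slide":[120,117,0],"spin":0,"fingers":0.9},{"slide":[160,156,0],"spin":0.04,"fingers":0.9},{"slide":[200,195,0],"spin":0.04,"fingers":0.9},{"slide":[235,230,0],"spin":0.04,"fingers":0.9},{"slide":[235,230,0],"spin":0.04,"fingers":0.9},{"slide":[235,230,40],"spin":0.04,"fingers":0.9},{"slide":[235,230,70],"spin":0.04,"fingers":0.9},{"slide":[235,230,70],"spin":0.04,"fingers":0.9}]' 60; python3 g.py 458 379 16 90
```

```text
t 15.75 p [705.3 158.8 155.7] yaw 92.2 gap 24.3 F [ 0.   0.9 -0.5] gf 62.1 q7 0.97
[458.0, 379.0, 150.0, 90.0] slide [239. 230.   4.] spin 0.039
time: 17.0
ee_pos: [0.4571, 0.3749, 0.0755]
orientation: [-0.003, -3.139, 0.006]
contact_force: [-0.5, -0.2, -0.3]
finger_gap: 0.0247
gripper_force: 62.1
t 17.0 p [457.1 374.9  75.5] yaw 89.9 gap 24.7 F [-0.5 -0.2 -0.3] gf 62.1 q7 0.32
[458.0, 379.0, 16.0, 90.0] slide [-1.  4. 59.] spin -0.002
```

```bash
python3 -m handwheel '[{"slide":[0,4,30],"spin":0,"fingers":0.9},{"slide":[0,4,48],"spin":0,"fingers":0.9},{"slide":[0,4,57],"spin":0,"fingers":0.9},{"slide":[0,4,57],"spin":0,"fingers":0.9},{"slide":[0,4,57],"spin":0,"fingers":0.9}]' 60; python3 g.py
```

```text
time: 17.62
ee_pos: [0.4581, 0.3817, 0.0211]
orientation: [0.001, 3.141, 0.001]
contact_force: [-0.4, -0.3, -0.1]
finger_gap: 0.0245
gripper_force: 62.1
t 17.62 p [458.1 381.7  21.1] yaw 89.9 gap 24.5 F [-0.4 -0.3 -0.1] gf 62.1 q7 0.27
```

```bash
python3 -m handwheel '[{"slide":[0,-2,4],"spin":0,"fingers":0.9},{"slide":[0,-2,6],"spin":0,"fingers":0.9},{"slide":[0,-2,6],"spin":0,"fingers":0.9},{"slide":[0,-2,6],"spin":0,"fingers":0.6},{"slide":[0,-2,6],"spin":0,"fingers":0.6},{"slide":[0,-2,6],"spin":0,"fingers":0.6},{"slide":[0,-2,-20],"spin":0,"fingers":0.6},{"slide":[0,-2,-60],"spin":0,"fingers":0.6},{"slide":[0,-2,-110],"spin":0,"fingers":0.3},{"slide":[0,-2,-110],"spin":0,"fingers":0.15}]' 60; python3 g.py 502 225.5 60 43 502 225.5 60 133 502 225.5 60 -47; python3 - <<'E'
from h import *
t=save('top','pics/t5.png')['pixels'];s=save('scene','pics/s5.png')
T=load('top')
a=cv2.resize(t[230:330,100:250],(750,500),interpolation=2);cv2.imwrite('pics/c5.png',a[:,:,::-1])
E
```

```text
time: 18.88
ee_pos: [0.4594, 0.3815, 0.1339]
orientation: [0.002, 3.136, 0.008]
contact_force: [-0.2, 0.7, -0.1]
finger_gap: 0.0695
gripper_force: 0.0
t 18.88 p [459.4 381.5 133.9] yaw 89.9 gap 69.5 F [-0.2  0.7 -0.1] gf 0.0 q7 0.36
[502.0, 225.5, 60.0, 43.0] slide [ -42. -156.   73.] spin 0.819
[502.0, 225.5, 60.0, 133.0] slide [ -42. -156.   73.] spin -0.752
[502.0, 225.5, 60.0, -47.0] slide [ -42. -156.   73.] spin -0.752
```

View pics/c5.png

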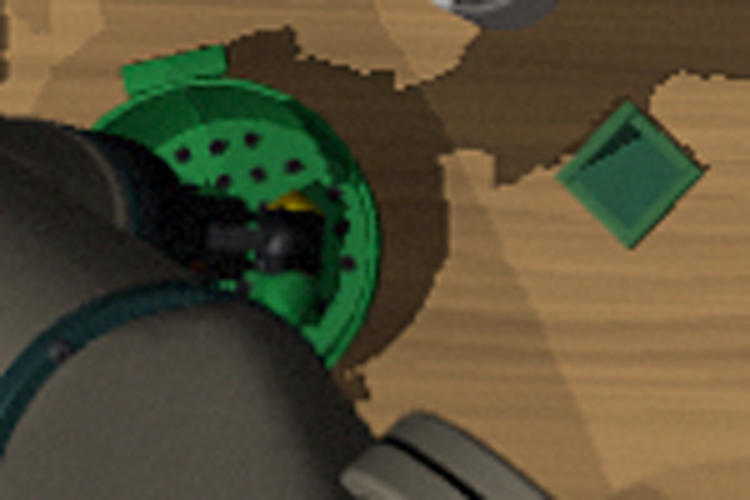

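The corn is in the sieve, partly hidden at crop (290,200). The tile's corners are at crop (629,98), (706,170), (630,250) and (555,175). I'll refine the tile pose by mask.

```bash
python3 - <<'E'
from h import *
for n,box in(('top',(205,245,246,286)),('scene',(400,228,432,256))):
    T=load(n);k=8;x0,y0,x1,y1=box
    im=cv2.resize(T['pixels'][y0:y1,x0:x1],None,fx=k,fy=k,interpolation=cv2.INTER_CUBIC)
    M=cv2.inRange(cv2.cvtColor(im,cv2.COLOR_RGB2HSV),(50,70,20),(95,255,255))
    c=max(cv2.findContours(M,0,1)[0],key=cv2.contourArea).reshape(-1,2)
    px=(c+.5)/k-.5+[x0,y0]
    for z in(0,.003,.006):
        w=plane(T,px,z)[:,:2]*1000;r=cv2.minAreaRect(cv2.convexHull(w.astype(np.float32)));print(n,z,np.round(r[0],1),np.round(r[1],1),round(r[2],1))
E
python3 g.py 502 225.5 60 47.5
```

```text
top 0 [502.7 227.6] [51.1 50.1] 48.2
top 0.003 [502.5 227.1] [50.9 50. ] 48.2
top 0.006 [502.3 226.5] [50.8 49.9] 48.2
scene 0 [495.6 225.1] [54.6 54.6] 49.0
scene 0.003 [500.  225.3] [54.4 54.3] 49.0
scene 0.006 [504.5 225.5] [54.1 54.1] 49.0
t 18.98 p [457.9 379.  130.3] yaw 89.9 gap 72.6 F [-0.4  0.  -0.3] gf 0.0 q7 0.36
[502.0, 225.5, 60.0, 47.5] slide [ -44. -153.   70.] spin 0.741
```

```bash
python3 -m handwheel '[{"slide":[-8,-25,-20],"spin":0.15,"fingers":0.2},{"slide":[-16,-55,-20],"spin":0.3,"fingers":0.2},{"slide":[-24,-85,0],"spin":0.45,"fingers":0.2},{"slide":[-34,-120,20],"spin":0.6,"fingers":0.2},{"slide":[-44,-153,50],"spin":0.73,"fingers":0.2},{"slide":[-44,-153,80],"spin":0.73,"fingers":0.2},{"slide":[-44,-153,100],"spin":0.73,"fingers":0.2},{"slide":[-44,-153,100],"spin":0.73,"fingers":0.2},{"slide":[-44,-153,100],"spin":0.73,"fingers":0.2}]' 40; python3 g.py 502.3 226.2 5 48.2
```

```text
time: 20.1
ee_pos: [0.5013, 0.2263, 0.0301]
orientation: [-1.122, -2.934, 0.001]
contact_force: [-0.5, -0.2, 0.7]
finger_gap: 0.0681
gripper_force: 0.0
t 20.1 p [501.3 226.3  30.1] yaw 48.2 gap 68.1 F [-0.5 -0.2  0.7] gf 0.0 q7 -0.06
[502.3, 226.2, 5.0, 48.2] slide [-1.  1. 25.] spin -0.001
```

```bash
python3 -m handwheel '[{"slide":[-1,0,12],"spin":0,"fingers":0.32},{"slide":[-1,0,22],"spin":0,"fingers":0.32},{"slide":[-1,0,27],"spin":0,"fingers":0.32},{"slide":[-1,0,27],"spin":0,"fingers":0.32},{"slide":[-1,0,27],"spin":0,"fingers":0.32}]' 30; python3 g.py 502.3 226.2 0 48.2;  python3 -c "
from h import *
for n in ('scene','scene','scene'): print(arm.observe()['ee_pos']*1000); s=snapshot(n)"; python3 g.py 502.3 226.2 0 48.2
```

```text
time: 20.72
ee_pos: [0.5024, 0.2257, 0.0034]
orientation: [1.123, 2.934, 0.0]
contact_force: [-0.3, 0.1, 0.5]
finger_gap: 0.0578
gripper_force: 0.0
t 20.73 p [502.4 225.7   3.4] yaw 48.1 gap 57.8 F [-0.3  0.1  0.5] gf 0.0 q7 -0.08
[502.3, 226.2, 0.0, 48.2] slide [0. 0. 3.] spin -0.001
[502.43902347 225.70842211   3.4410331 ]
[502.46685077 225.74773163   3.51523219]
[502.52966677 225.71439666   3.5776579 ]
t 20.88 p [502.5 225.7   3.6] yaw 48.1 gap 58.0 F [ 0.5  0.2 -0.3] gf 0.0 q7 -0.08
[502.3, 226.2, 0.0, 48.2] slide [0. 0. 4.] spin -0.001
```

```bash
python3 -m handwheel '[{"slide":[0,0,2],"spin":0,"fingers":0.32},{"slide":[0,0,3],"spin":0,"fingers":0.32},{"slide":[0,0,3],"spin":0,"fingers":0.32}]' 30; python3 -m handwheel '[{"slide":[0,0,1],"spin":0,"fingers":0.32},{"slide":[0,0,2],"spin":0,"fingers":0.32},{"slide":[0,0,2],"spin":0,"fingers":0.32}]' 30; python3 - <<'E'
from h import *
s=save('scene','pics/s6.png')['pixels']
cv2.imwrite('pics/c6.png',cv2.resize(s[195:265,370:460],(720,560),interpolation=2)[:,:,::-1])
E
```

```text
time: 21.25
ee_pos: [0.5022, 0.2255, 0.0002]
orientation: [-1.123, -2.934, 0.0]
contact_force: [0.3, 0.1, -0.1]
finger_gap: 0.0581
gripper_force: 0.0
time: 21.62
ee_pos: [0.5022, 0.2256, -0.0018]
orientation: [-1.122, -2.934, 0.0]
contact_force: [0.3, -0.0, -0.1]
finger_gap: 0.0579
gripper_force: 0.0
```

View pics/c6.png

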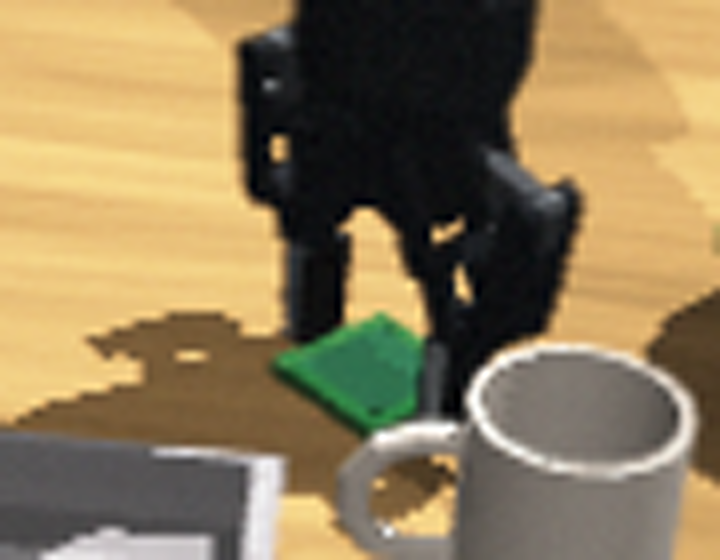

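The fingers stand beside opposite tile edges at (320,330) and (435,400), near the table and clear of the mug. Closing gently.

```bash
python3 -m handwheel '[{"slide":[0,0,0],"spin":0,"fingers":0.38},{"slide":[0,0,0],"spin":0,"fingers":0.5},{"slide":[0,0,0],"spin":0,"fingers":0.6},{"slide":[0,0,0],"spin":0,"fingers":0.6},{"slide":[0,0,0],"spin":0,"fingers":0.6},{"slide":[0,0,0],"spin":0,"fingers":0.6}]' 35; python3 -m handwheel '[{"slide":[0,0,-3],"spin":0,"fingers":0.6},{"slide":[0,0,-10],"spin":0,"fingers":0.6},{"slide":[0,0,-20],"spin":0,"fingers":0.6},{"slide":[0,0,-20],"spin":0,"fingers":0.6}]' 35
```

```text
time: 22.42
ee_pos: [0.5023, 0.2256, -0.0014]
orientation: [1.123, 2.934, -0.0]
contact_force: [-1.5, -0.9, 5.8]
finger_gap: 0.0485
gripper_force: 36.3
time: 22.92
ee_pos: [0.503, 0.226, 0.0193]
orientation: [1.122, 2.933, 0.003]
contact_force: [0.7, 0.4, -1.2]
finger_gap: 0.0486
gripper_force: 36.2
```

```bash
python3 g.py 680 -128 120 78.6 502 226 100 48.2; python3 -m handwheel '[{"slide":[0,0,-40],"spin":0,"fingers":0.6},{"slide":[0,0,-80],"spin":0,"fingers":0.6},{"slide":[0,0,-105],"spin":0,"fingers":0.6},{"slide":[0,0,-105],"spin":0,"fingers":0.6}]' 35;  python3 g.py 680 -128 120 78.6
```

```text
t 22.93 p [503.  226.   19.3] yaw 48.1 gap 48.6 F [ 0.7  0.4 -1.2] gf 36.2 q7 -0.07
[680.0, -128.0, 120.0, 78.6] slide [-368. -145. -101.] spin -0.532
[502.0, 226.0, 100.0, 48.2] slide [  1.  -1. -81.] spin -0.001
time: 23.42
ee_pos: [0.5036, 0.2262, 0.1252]
orientation: [1.122, 2.931, 0.005]
contact_force: [-0.0, -0.2, -0.7]
finger_gap: 0.0486
gripper_force: 36.6
t 23.43 p [503.6 226.2 125.2] yaw 48.1 gap 48.6 F [-0.  -0.2 -0.7] gf 36.6 q7 0.01
[680.0, -128.0, 120.0, 78.6] slide [-368. -146.    5.] spin -0.532
```

```bash
python3 -m handwheel '[{"slide":[-35,-14,0],"spin":-0.06,"fingers":0.6},{"slide":[-75,-30,0],"spin":-0.12,"fingers":0.6},{"slide":[-120,-48,0],"spin":-0.18,"fingers":0.6},{"slide":[-165,-66,0],"spin":-0.24,"fingers":0.6},{"slide":[-210,-84,0],"spin":-0.3,"fingers":0.6},{"slide":[-255,-102,0],"spin":-0.36,"fingers":0.6},{"slide":[-300,-119,0],"spin":-0.42,"fingers":0.6},{"slide":[-340,-135,0],"spin":-0.48,"fingers":0.6},{"slide":[-368,-146,0],"spin":-0.53,"fingers":0.6},{"slide":[-368,-146,0],"spin":-0.53,"fingers":0.6},{"slide":[-368,-146,20],"spin":-0.53,"fingers":0.6},{"slide":[-368,-146,20],"spin":-0.53,"fingers":0.6}]' 35;  python3 g.py 680 -128 12 78.6;python3 - <<'E'
from h import *
s=save('scene','pics/s7.png')['pixels']
cv2.imwrite('pics/c7.png',cv2.resize(s[170:310,200:400],(800,560),interpolation=2)[:,:,::-1])
E
```

```text
time: 24.92
ee_pos: [0.6764, -0.127, 0.1002]
orientation: [-0.311, -3.12, -0.001]
contact_force: [-0.5, -0.3, -0.8]
finger_gap: 0.0487
gripper_force: 36.6
t 24.93 p [ 676.4 -127.   100.2] yaw 78.6 gap 48.7 F [-0.5 -0.3 -0.8] gf 36.6 q7 1.09
[680.0, -128.0, 12.0, 78.6] slide [-4. -0. 88.] spin 0.001
```

View pics/c7.png

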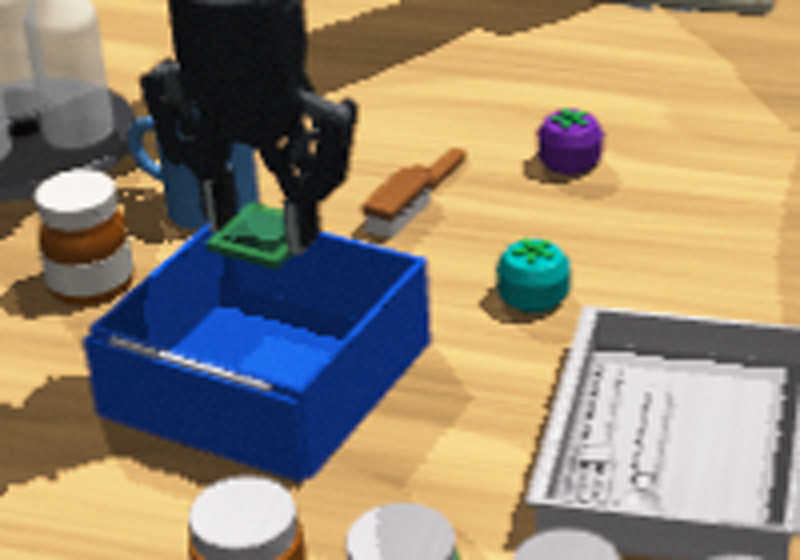

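The tile is held level over the bin, at (250,235). The rim corners are at (210,230), (427,262), (303,402) and (90,345). I'll cross-check the bin centre from these.

```bash
python3 - <<'E'
from h import *
w=plane(load('scene'),[(200+x/4,170+y/4) for x,y in((210,230),(427,262),(303,400),(90,345))],.065)*1000
print(w.round(0),w.mean(0).round(0))
E
python3 -m handwheel '[{"slide":[-4,0,0],"spin":0,"fingers":0.6},{"slide":[-4,0,30],"spin":0,"fingers":0.6},{"slide":[-4,0,60],"spin":0,"fingers":0.6},{"slide":[-4,0,80],"spin":0,"fingers":0.6},{"slide":[-4,0,84],"spin":0,"fingers":0.6},{"slide":[-4,0,84],"spin":0,"fingers":0.6}]' 35;  python3 g.py 680 -128 4 78.6
```

```text
[[ 623. -187.   65.]
 [ 627.  -39.   65.]
 [ 776.  -66.   65.]
 [ 757. -208.   65.]] [ 696. -125.   65.]
time: 25.72
ee_pos: [0.6834, -0.1294, 0.0199]
orientation: [0.315, 3.125, 0.0]
contact_force: [-0.1, 0.3, -0.9]
finger_gap: 0.0486
gripper_force: 36.6
t 25.73 p [ 683.4 -129.4   19.9] yaw 78.5 gap 48.6 F [-0.1  0.3 -0.9] gf 36.6 q7 1.05
[680.0, -128.0, 4.0, 78.6] slide [ 4.  1. 16.] spin -0.002
```

```bash
python3 -m handwheel '[{"slide":[0,0,8],"spin":0,"fingers":0.6},{"slide":[0,0,13],"spin":0,"fingers":0.6},{"slide":[0,0,15],"spin":0,"fingers":0.6},{"slide":[0,0,15],"spin":0,"fingers":0.6}]' 35; python3 -m handwheel '[{"slide":[0,0,1],"spin":0,"fingers":0.6},{"slide":[0,0,1],"spin":0,"fingers":0.6}]' 35
```

```text
time: 26.22
ee_pos: [0.6827, -0.1296, 0.0042]
orientation: [-0.315, -3.126, -0.0]
contact_force: [0.6, -0.3, 0.0]
finger_gap: 0.0489
gripper_force: 36.6
time: 26.48
ee_pos: [0.6828, -0.1295, 0.0033]
orientation: [0.315, 3.126, 0.0]
contact_force: [-0.2, 0.3, -0.4]
finger_gap: 0.0485
gripper_force: 36.6
```

```bash
python3 -m handwheel '[{"slide":[0,0,1],"spin":0,"fingers":0.6},{"slide":[0,0,1],"spin":0,"fingers":0.6}]' 35; python3 -m handwheel '[{"slide":[0,0,0.5],"spin":0,"fingers":0.6},{"slide":[0,0,0.5],"spin":0,"fingers":0.6}]' 35
```

```text
time: 26.72
ee_pos: [0.683, -0.1296, 0.0027]
orientation: [0.315, 3.125, -0.0]
contact_force: [-0.5, -0.7, 3.8]
finger_gap: 0.0486
gripper_force: 36.9
time: 26.98
ee_pos: [0.683, -0.1295, 0.0027]
orientation: [0.315, 3.125, -0.0]
contact_force: [-2.6, -0.2, 7.2]
finger_gap: 0.0483
gripper_force: 37.3
```

Contact with the bin floor. I'll release slowly, rise and move clear.

```bash
python3 -m handwheel '[{"slide":[0,0,-0.5],"spin":0,"fingers":0.4},{"slide":[0,0,-0.5],"spin":0,"fingers":0.34},{"slide":[0,0,-0.5],"spin":0,"fingers":0.3},{"slide":[0,0,-0.5],"spin":0,"fingers":0.3},{"slide":[0,0,-10],"spin":0,"fingers":0.3},{"slide":[0,0,-50],"spin":0,"fingers":0.3},{"slide":[0,0,-110],"spin":0,"fingers":0.3},{"slide":[0,0,-170],"spin":0,"fingers":0.3},{"slide":[120,60,-200],"spin":0,"fingers":0.3},{"slide":[180,60,-200],"spin":0,"fingers":0.3},{"slide":[240,60,-200],"spin":0,"fingers":0.3},{"slide":[240,60,-200],"spin":0,"fingers":0.3}]' 35; python3 - <<'E'
from h import *
t=save('top','pics/t8.png')['pixels'];s=save('scene','pics/s8.png')['pixels']
a=np.hstack([cv2.resize(t[130:330,90:540],(450,200)),cv2.resize(s[180:322,210:530],(450,200))][:1]);
a=np.vstack([cv2.resize(t[135:325,100:540],(740,320),interpolation=2),cv2.resize(s[185:305,210:530],(740,278),interpolation=2)])
cv2.imwrite('pics/c8.png',a[:,:,::-1])
E
```

```text
time: 28.48
ee_pos: [0.4597, -0.0226, 0.2026]
orientation: [0.314, 3.124, -0.0]
contact_force: [-0.5, 0.7, 0.5]
finger_gap: 0.0597
gripper_force: 0.0
```

View pics/c8.png

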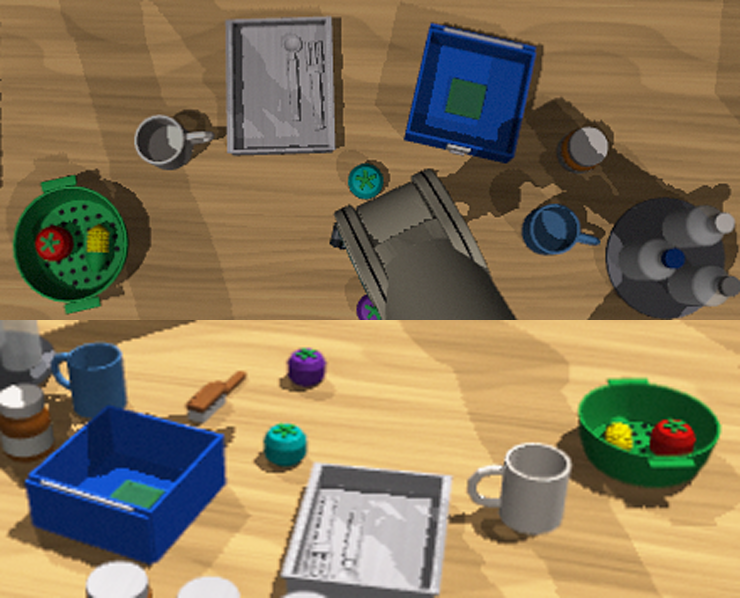

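The final picture shows both foods in the sieve at (52,243) and (99,240), and the spoon and fork flat in the tray at (292,80) and (316,85). The tile lies flat on the bin floor at (466,97), and the mugs, jar, brush and bottles look undisturbed.

```bash
python3 -c "
from h import *
print(order.sign_off())"
```

```text
the job is handed in; nothing more can be done
None
```

The job is handed in after about 28.5 s on the robot clock: the last picture shows the spoon flat beside the fork in the tray, the tomato and corn in the sieve, and the glass tile flat on the bin floor, held only by its edges.

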